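Nest the prep vessels on the round trivet

TASK

Pack the steel prep set away on the round slate trivet (not the square one), in this order: stand the wide bowl on the middle of the trivet, then the pot upright inside the bowl, then the tall beaker upright inside the pot, and last seat the wooden lid level on the beaker with its plug in the mouth. Set each piece down rather than dropping it, let go of it before taking the next, and leave the pepper mill, the mug and the onion standing where they are.

Things in the scene. Friction and masses are not known exactly. Their poses are not given: they have to be found in the camera images.
- round_trivet: Target: round dark slate trivet, 136 mm diameter, 5 mm thick, fixed to the table. Origin: centre of its underside; z up.
- square_trivet: Not the target: square dark slate trivet of the same slate, 112 x 112 mm, 5 mm thick, fixed. Origin: centre of its underside; z up, x and y along its sides.
- wide_bowl: Low wide open steel bowl, straight upright wall: 128 mm outer diameter, 50 mm high, wall 3 mm, floor 4 mm thick, 0.15 to 0.26 kg. Too wide to grip across: pinch its wall at the rim from above, one finger inside. Starts upright on the table. Origin: centre of its underside; z up through the mouth.
- pot: Middle-sized open steel pot, straight upright wall: 92 mm outer diameter, 64 mm high, wall 3 mm, floor 4 mm thick, 0.11 to 0.2 kg. Pinch its wall at the rim from above, one finger inside. Nested, it stands on the wide bowl's floor with 15 mm free all round and its rim 18 mm above the bowl's rim. Starts upright. Origin: centre of its underside; z up through the mouth.
- beaker: Tall narrow open steel beaker, straight upright wall: 56 mm outer diameter, 78 mm high, wall 3 mm, floor 4 mm thick, 0.07 to 0.13 kg; can be gripped across its top or by the wall. Nested, it stands on the pot's floor with 15 mm free all round and its rim 18 mm above the pot's rim. Starts upright. Origin: centre of its underside; z up through the mouth.
- lid: Round wooden lid, about 0.06 kg: plug 36 mm diameter, 6 mm deep (beaker mouth: 50 mm); above it a disc 70 mm diameter, 8 mm thick; on top a knob 20 mm diameter, 24 mm high (its top 38 mm above the origin). Starts right way up, on its plug on the table. Origin: centre of the plug's underside; seated, 72 mm above the beaker's origin; z up through the knob.
- pepper_mill: Bystander: turned dark wood pepper mill, 52 mm diameter, 108 mm high, loose. Origin: centre of its underside; z up.
- mug: Bystander: white ceramic mug, 76 mm diameter, 85 mm high, with a handle towards its +y that reaches some 70 mm from its axis, loose. Origin: centre of its underside; z up.
- onion: Bystander: brown onion, 74 mm diameter, 75 mm high, standing on its flat root end, loose. Origin: centre of its underside; z up.
Mind the look-alikes: they are no part of the job. What is shaped like the wide_bowl but blue or purple is not meant.

How it is judged (in metres and radians):
On the way, in this order (a step that is already met when the one before it is completed fails the run):
1. the wide bowl stands centred on the round trivet, released (horizontal distance between wide_bowl and round_trivet below 0.015 m and z of wide_bowl in the frame of round_trivet between 0.002 and 0.009 m and angle between wide_bowl's own z axis and vertical below 0.06 rad and contact force between the fingers and wide_bowl below 0.1 N and linear speed of wide_bowl below 0.03 m/s), for 0.2 s.
2. then the pot stands inside the wide bowl, released (horizontal distance between pot and wide_bowl below 0.018 m and z of pot in the frame of wide_bowl between 0.001 and 0.009 m and angle between pot's own z axis and vertical below 0.06 rad and contact force between the fingers and pot below 0.1 N and linear speed of pot below 0.03 m/s), for 0.2 s.
3. then the beaker stands inside the pot, released (horizontal distance between beaker and pot below 0.018 m and z of beaker in the frame of pot between 0.001 and 0.009 m and angle between beaker's own z axis and vertical below 0.06 rad and contact force between the fingers and beaker below 0.1 N and linear speed of beaker below 0.03 m/s), for 0.2 s.
4. then the lid is seated on the beaker, released (horizontal distance between lid and beaker below 0.01 m and z of lid in the frame of beaker between 0.068 and 0.076 m and angle between lid's own z axis and vertical below 0.08 rad and contact force between the fingers and lid below 0.1 N and linear speed of lid below 0.03 m/s), for 0.2 s.
At the end, for the whole second after the job is handed in: Wide bowl on the round trivet within 15 mm of its centre; pot on the bowl's floor and beaker on the pot's floor, each within 18 mm of concentric; all upright within 0.06 rad; lid on the beaker's rim within 10 mm and 0.08 rad of level. All released and at rest (all of step 1 and all of step 2 and all of step 3 and all of step 4); the robot touches nothing.
It fails at once if the pepper mill is pushed more than 30 mm or knocked over (distance of pepper_mill from where it was at the start of the episode above 0.03 m or angle between pepper_mill's own z axis and vertical above 0.4 rad).
It fails at once if the mug is pushed more than 30 mm or knocked over (distance of mug from where it was at the start of the episode above 0.03 m or angle between mug's own z axis and vertical above 0.4 rad).
It fails at once if the onion is pushed more than 30 mm or knocked over (distance of onion from where it was at the start of the episode above 0.03 m or angle between onion's own z axis and vertical above 0.4 rad).
It fails at once if a vessel or the lid is dropped (falls free at more than 0.8 m/s) ((linear speed of wide_bowl above 0.8 m/s and contact force between anything else and wide_bowl below 0.01 N) or (linear speed of pot above 0.8 m/s and contact force between anything else and pot below 0.01 N) or (linear speed of beaker above 0.8 m/s and contact force between anything else and beaker below 0.01 N) or (linear speed of lid above 0.8 m/s and contact force between anything else and lid below 0.01 N)).
It also fails if it takes over 109 s, if anything falls off the work surface, if the arm or the gripper's body presses on something with over 40 N, if the wrist force passes 120 N, or if a joint passes its speed limit or range.

ROBOT

A 6-joint arm with a two-finger parallel gripper is mounted at the origin on the work surface. World frame = base frame: x ahead of the robot, y to its left, z up, the work surface at z = 0. Lengths are in m, angles in degrees, forces in N, time in s.
With the tool pointing down it reaches from about 0.425 to 0.925 m from the base axis. Payload 12.5 kg.
Tool frame: the origin (TCP) lies between the finger pads; the fingertips stand 19 mm ahead of it and the grasp point (between the pads) is the TCP; z points along the fingers, y is the line along which they close (so a half turn about z gives the same grasp; the last joint's range is limited). The gripper opens to 85 mm and grips with 20 to 120 N. Pads are 22 mm wide; open, the fingers measure 114 mm over their backs; the gripper's body (76 mm by 85 mm) begins 54 mm behind the grasp point. The pads swing forward as they close: fully open they stand 13 mm farther back than shut.
Start: joints at [58.35, 28.126, 89.318, -0, 62.55, -6.05], TCP at [0.27, 0.564, 0.25] pointing down, gripper open.
Joint ranges: [-177.58, 177.58], [-47.91, 125.51], [2.72, 160], [-65.01, 245.01], [3.68, 167.84], [-153.87, 153.87]. Speed limits (degrees/s): [127.2, 127.2, 159.86, 180, 180, 180].

INTERFACE

Orientations are given as a 3x3 rotation matrix whose columns are the frame's x, y, z axes.
In Python, from workcell import * gives the robot as it stands. The module is installed in compiled form; this text tells all that it offers. Calls block until the motion is done:
- goto(position, orientation): joint-space move of the TCP to a pose.
- servo_line(position, attitude=None, v=0.15, stop_force=None): straight line of the TCP; attitude=None keeps the orientation; v is the mean speed in m/s. With stop_force (N) it stops when the force on the tool has changed by that much, and returns True; else False.
- movej(angles): joint-space move.
- ungrasp() and close_gripper(effort=None): open the fingers fully, or close them until they stop; effort is the grip in N (None keeps the last).
- wait(seconds).
- solve_ik(position, orientation): joint angles nearest the present ones, or None.
- camera(name): name is "side" or "top"; returns a dict with "color" (420x560x3 uint8, red, green, blue), "fx", "fy", "cx", "cy" (pixels), "k1" (the pictures are not rectified: a ray, as slopes to the right and down, at radius r is drawn at 1 + k1 r^2 times it, then the intrinsics apply), "world_to_cam" (4x4, takes a point from world to camera coordinates). Camera axes: x right, y up, looking along -z (the intrinsics and any distortion apply to the point x, -y, -z); pixel columns grow to the right and rows downward; lengths in m; the calibration is good to about 2 mm. A picture is of the moment at which its call begins. There is no depth.
A pose or a line that the arm cannot do raises Unreachable and nothing moves.
- finish_job(): hands the job in; it is judged then, once.
Trained networks look in the newest picture that a camera, given by its name, has taken for a name from the list of things; names that differ only in an ending like _2 or _b are one class to them, and where a whole thing is asked for, a point or a joint stands for the part that bears it (a point fixed in the world has none). Each returns a list of dicts, best first, with "p" (0 to 1); they miss things now and then, are a little off and sometimes report something else, mostly with a low value. They report only what shows in the picture. A call takes as long as a camera call. They do not tell look-alikes from the thing itself.
- find_in(thing, camera): "location" ([column, row] in pixels, amid what is visible of it).
Readings, each from a call of its own:
- get_time_s(): time.
- get_joints(): joint angles.
- get_qd(): joint speeds.
- get_effort(): joint torques, N m.
- get_tcp_pos(): TCP position.
- get_ee_rot(): TCP orientation.
- get_wrist_force(): force on the tool from outside, world axes, zero at the start.
- get_moment(): the same for the moment, N m.
- get_finger_gap(): opening from 0.0 (shut) to 1.0 (fully open).
- get_finger_force(): force on a finger pad.
Only numpy, scipy, OpenCV 4.12 (cv2) and the standard library are available. Lean on these libraries where they do the work, as an engineer would, in place of code of your own. Each camera call takes 0.05 s, during which the arm holds its last target. There are 200 camera calls.

## Working session

There is one attempt and no reset: what is moved stays moved. The work goes in short steps, each a Python script; the robot and the scene stay as the last script left them, time stands still between calls to the robot, and variables do not carry over. Pictures are saved under pics/ and viewed, at most 14 in all, crops included, and the job is handed in when it is done.

```bash
mkdir -p pics; cat > h.py <<'E'
from workcell import *
import numpy as np, cv2
def snap(n,f):
    c=camera(n); cv2.imwrite('pics/'+f,c['color'][:,:,::-1]); return c
def ray(c,u,v):
    d=np.array([(u-c['cx'])/c['fx'],(v-c['cy'])/c['fy']]); s=d.copy()
    for _ in range(20): s=d/(1+c['k1']*(s@s))
    M=np.array(c['world_to_cam']); R=M[:3,:3]
    return -R.T@M[:3,3], R.T@np.array([s[0],-s[1],-1])
def at(c,u,v,z):
    o,r=ray(c,u,v); return o+r*(z-o[2])/r[2]
def proj(c,P):
    P=np.atleast_2d(P); M=np.array(c['world_to_cam']); q=P@M[:3,:3].T+M[:3,3]
    s=np.c_[q[:,0]/-q[:,2],-q[:,1]/-q[:,2]]; s=s*(1+c['k1']*(s**2).sum(1,keepdims=True))
    return s*[c['fx'],c['fy']]+[c['cx'],c['cy']]
E
python3 - <<'E'
from h import *
for n in('top','side'):
    c=snap(n,n+'0.png'); print(n,ray(c,280,210),c['fx'],c['k1'])
    for t in 'round_trivet square_trivet wide_bowl pot beaker lid pepper_mill mug onion'.split():
        print(t,[(np.round(d['location']).tolist(),round(d['p'],2),at(c,*d['location'],0.03).round(3).tolist()) for d in find_in(t,n)][:4])
E
```

```text
top (array([ 0.40430044, -0.0729756 ,  1.1924452 ]), array([ 0.09676583, -0.00530678, -0.99546547])) 477.8229967735959 -0.13836709654306725
round_trivet [([151.0, 252.0], 0.57, [0.417, 0.238, 0.03])]
square_trivet [([250.0, 153.0], 0.81, [0.661, -0.006, 0.03])]
wide_bowl [([418.0, 269.0], 0.94, [0.368, -0.414, 0.03]), ([403.0, 117.0], 0.92, [0.749, -0.395, 0.03]), ([324.0, 161.0], 0.86, [0.637, -0.189, 0.03]), ([280.0, 286.0], 0.86, [0.334, -0.076, 0.03])]
pot [([406.0, 198.0], 0.76, [0.543, -0.392, 0.03])]
beaker [([166.0, 157.0], 0.81, [0.653, 0.203, 0.03])]
lid [([284.0, 231.0], 0.59, [0.465, -0.089, 0.03])]
pepper_mill [([85.0, 204.0], 0.69, [0.539, 0.409, 0.03])]
mug [([356.0, 241.0], 0.91, [0.44, -0.263, 0.03])]
onion []
side (array([-0.18465202, -1.00246083,  0.69622283]), array([ 0.54501638,  0.69295073, -0.47201182])) 419.08258459458426 -0.02624054219654601
round_trivet [([195.0, 203.0], 0.76, [0.383, 0.199, 0.03])]
square_trivet [([290.0, 211.0], 0.81, [0.608, -0.05, 0.03])]
wide_bowl [([401.0, 243.0], 0.97, [0.735, -0.409, 0.03]), ([378.0, 308.0], 0.96, [0.463, -0.549, 0.03]), ([313.0, 298.0], 0.91, [0.366, -0.429, 0.03]), ([227.0, 244.0], 0.77, [0.334, -0.093, 0.03])]
pot [([348.0, 266.0], 0.7, [0.532, -0.389, 0.03])]
beaker [([254.0, 179.0], 0.52, [0.666, 0.244, 0.03])]
lid []
pepper_mill [([203.0, 171.0], 0.8, [0.549, 0.436, 0.03])]
mug [([293.0, 253.0], 0.65, [0.453, -0.248, 0.03])]
onion [([237.0, 203.0], 0.72, [0.501, 0.11, 0.03])]
```

View pics/top0.png

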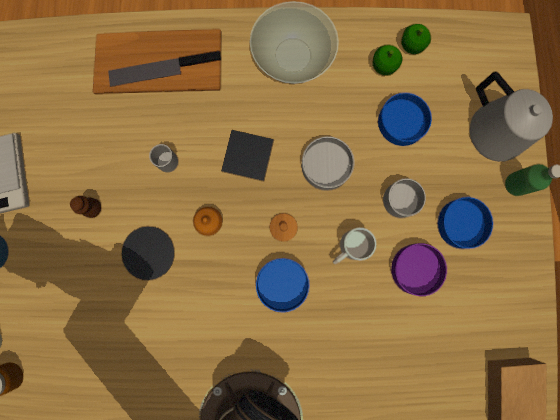

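View pics/side0.png

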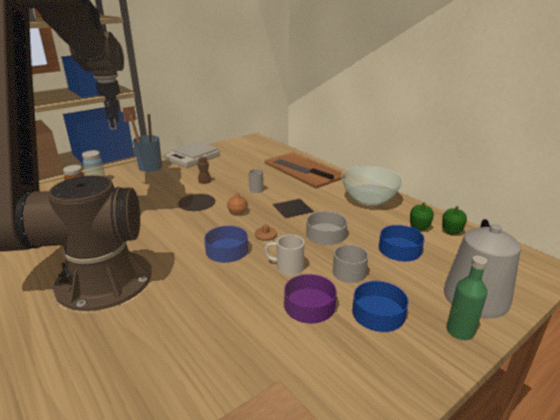

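Top view: the meant steel bowl is at (327,162). Its look-alikes are blue at (404,118), (465,222) and (282,284), purple at (418,269), and the glass bowl at (293,42). The steel pot is at (404,198), the beaker at (162,156) and the lid at (284,227). The round trivet is at (148,252), the square one at (248,155), the onion at (207,221), the mug at (357,244) and the mill at (86,206). Next I'll fit silhouettes of known size in both views and overlay them.

```bash
cat >> h.py <<'E'
from scipy.optimize import minimize
SH=dict(wide_bowl=[(.064,0),(.064,.05)],pot=[(.046,0),(.046,.064)],beaker=[(.028,0),(.028,.078)],round_trivet=[(.068,0),(.068,.005)],
 lid=[(.018,0),(.035,.006),(.035,.014),(.01,.014),(.01,.038)])
T=np.linspace(0,2*np.pi,60,endpoint=False)
def hull(c,s,x,y,z0=0):
    P=np.vstack([np.c_[x+r*np.cos(T),y+r*np.sin(T),0*T+z+z0] for r,z in s]); return cv2.convexHull(proj(c,P).astype(np.float32))
def mask(c,kind):
    h=cv2.cvtColor(c['color'],cv2.COLOR_RGB2HSV).astype(int); H,S,V=h[...,0],h[...,1],h[...,2]
    return ((H<14)&(S>130)&(V>60)) if kind=='lid' else (S<70)
def fit(cs,name,x,y,z0=0):
    s=SH[name]; K=8; D=[]
    for c in cs:
        (u,v),=proj(c,[x,y,z0+.03]); a,b=int(u)-50,int(v)-50
        a=max(a,0);b=max(b,0)
        m=mask(c,name)[b:b+100,a:a+100].astype(np.uint8)
        M=cv2.resize(m*255,None,fx=K,fy=K,interpolation=cv2.INTER_LINEAR)>127
        D.append((c,a,b,M))
    def f(p,D=D):
        e=0
        for c,a,b,M in D:
            q=(hull(c,s,p[0],p[1],z0)-[a,b]+.5)*K
            g=np.zeros(M.shape,np.uint8); cv2.fillConvexPoly(g,q.astype(np.int32),1)
            near=cv2.dilate(g,np.ones((8*K+1,8*K+1)))>0
            e+=((g>0)!=M)[near].sum()/g.sum()
        return e/len(D)
    go=lambda d,p:minimize(f,p,args=(d,),method='Nelder-Mead',options=dict(initial_simplex=np.array(p)+[[0,0],[.012,0],[0,.012]],xatol=2e-4))
    r=go(D,[x,y]); each=[go([d],r.x) for d in D]
    return r.x,r.fun,[(e.x.round(4).tolist(),round(e.fun,3)) for e in each]
E
python3 - <<'E'
from h import *
cs=[camera('top'),camera('side')]
im=[c['color'][:,:,::-1].copy() for c in cs]
G=dict(wide_bowl=(.637,-.189),pot=(.543,-.392),beaker=(.653,.203),round_trivet=(.417,.238),lid=(.465,-.089))
for n,g in G.items():
    x,e,ea=fit(cs,n,*g); print(n,x.round(4),round(e,3),ea)
    for c,i in zip(cs,im): cv2.polylines(i,[np.round(hull(c,SH[n],*x)*16).astype(np.int32)],True,(0,0,255),1,cv2.LINE_AA,4)
cv2.imwrite('pics/fit_t.png',cv2.resize(im[0][130:310,100:450],None,fx=2.2,fy=2.2,interpolation=cv2.INTER_CUBIC))
cv2.imwrite('pics/fit_s.png',cv2.resize(im[1][150:330,160:440],None,fx=2.8,fy=2.8,interpolation=cv2.INTER_CUBIC))
E
```

```text
wide_bowl [ 0.634  -0.1969] 0.07 [([0.6335, -0.1975], np.float64(0.044)), ([0.6346, -0.1964], np.float64(0.094))]
pot [ 0.5419 -0.3849] 0.07 [([0.5417, -0.3849], np.float64(0.055)), ([0.5424, -0.3849], np.float64(0.085))]
beaker [0.6498 0.2071] 0.126 [([0.6498, 0.2071], np.float64(0.079)), ([0.6519, 0.2097], np.float64(0.167))]
round_trivet [0.4179 0.2543] 0.432 [([0.4179, 0.2546], np.float64(0.072)), ([0.4215, 0.2654], np.float64(0.788))]
lid [ 0.4782 -0.0851] 0.628 [([0.4849, -0.0789], np.float64(0.98)), ([0.4782, -0.0851], np.float64(0.277))]
```

View pics/fit_t.png

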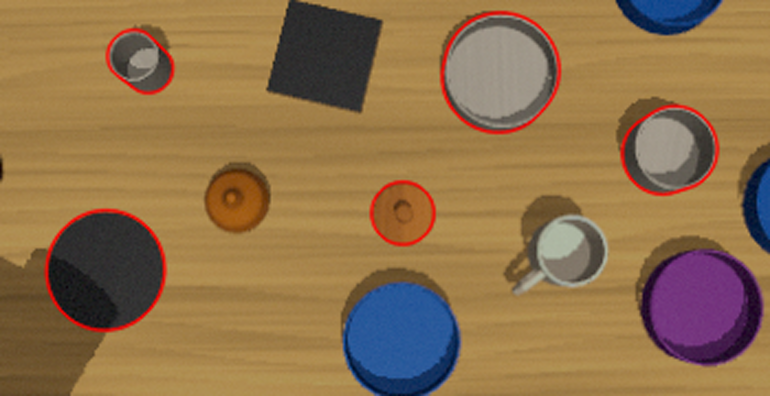

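View pics/fit_s.png

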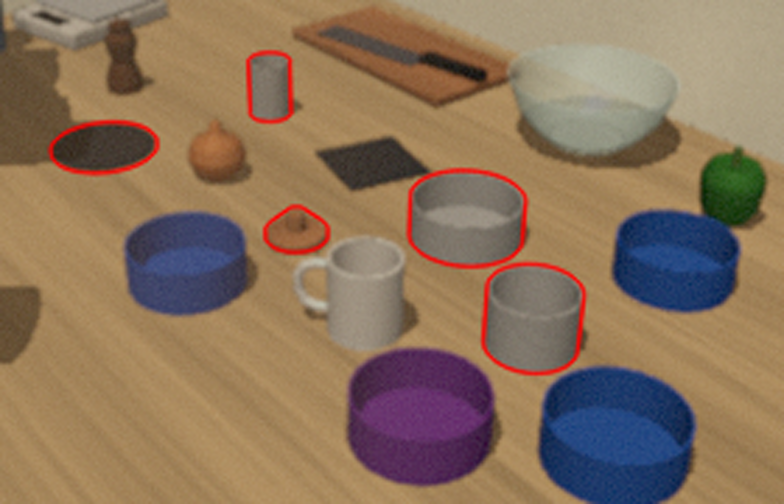

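The outlines match the steel bowl, pot, beaker, lid and round trivet in both views, so the target bowl at (327,162) is confirmed. It is the only unpainted steel one. I'll pick the bowl now.

```bash
cat >> h.py <<'E'
def rot(a):
    a=np.radians(a); c,s=np.cos(a),np.sin(a); return np.array([[-s,c,0],[c,s,0],[0,0,-1.]])
def off(p,r,a): return np.array([p[0]+r*np.cos(np.radians(a)),p[1]+r*np.sin(np.radians(a))])
def V(p,z): return [float(p[0]),float(p[1]),float(z)]
def stat(): print('t',round(get_time_s(),2),'tcp',np.round(get_tcp_pos(),4),'gap',round(get_finger_gap(),3),'ff',np.round(get_finger_force(),1),'F',np.round(get_wrist_force(),1))
E
python3 - <<'E'
from h import *
B=(.634,-.1969);a=25
p=off(B,.0625,a)
goto(V(p,.25),rot(a)); print(np.round(get_joints()))
print(servo_line(V(p,.046),v=.12,stop_force=8)); stat()
close_gripper(80); stat()
servo_line(V(p,.066),v=.05); wait(.2); stat()
cs=[snap('top','b_t.png'),snap('side','b_s.png')]
i=cv2.imread('pics/b_s.png')[130:330,200:480]; cv2.imwrite('pics/b_s.png',cv2.resize(i,None,fx=2.8,fy=2.8))
E
```

```text
[-19.  35.  76.   0.  69. -44.]
False
t 5.92 tcp [ 0.6909 -0.1706  0.0467] gap 1.0 ff 0.0 F [-0.2  0.5  0.2]
t 6.66 tcp [ 0.6906 -0.1705  0.0461] gap 0.02 ff 70.0 F [-0.2  0.3  0.6]
t 7.41 tcp [ 0.6905 -0.1704  0.0657] gap 0.014 ff 69.7 F [ 0.3  1.3 -1. ]
```

View pics/b_s.png

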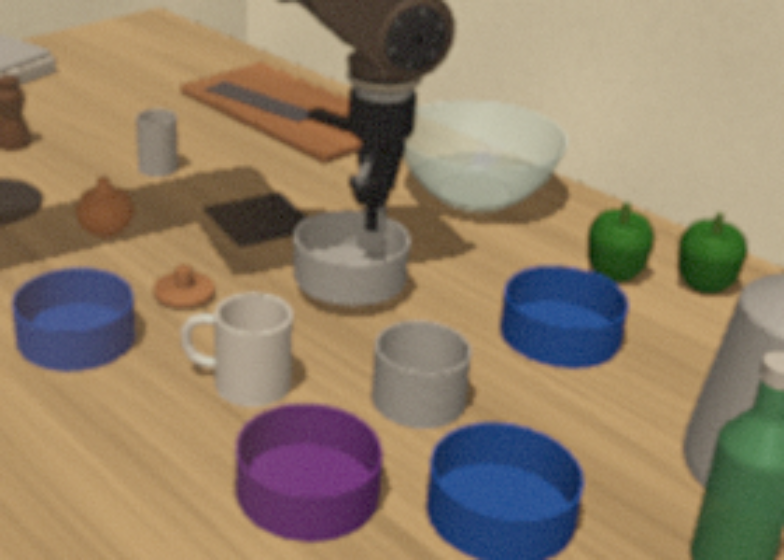

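The bowl is held at its rim and has lifted clear. On to the trivet.

```bash
python3 - <<'E'
from h import *
a=25; p0=get_tcp_pos(); q=off((.418,.2545),.0625,a)
servo_line(V(p0,.20),v=.2)
servo_line(V(q,.20),v=.25)
servo_line(V(q,.075),v=.15); wait(.2)
print(servo_line(V(q,.0505),v=.03,stop_force=6)); stat()
ungrasp(); stat()
servo_line(V(q,.18),v=.2); 
servo_line(V((q[0]+.12,q[1]-.1),.26),v=.25)
cs=[snap('top','bp_t.png'),snap('side','bp_s.png')]
for z0,n,g in [(.005,'wide_bowl',(.418,.2545)),(0,'pot',(.542,-.385))]: print(fit(cs,n,*g,z0)); 
i=[cv2.imread('pics/bp_t.png')[180:320,60:340],cv2.imread('pics/bp_s.png')[120:260,120:400]]
cv2.imwrite('pics/bp.png',cv2.resize(np.vstack(i),None,fx=2.1,fy=2.1))
stat()
E
```

```text
True
t 12.42 tcp [0.4745 0.2808 0.051 ] gap 0.016 ff 70.8 F [-0.6 -0.7  6.1]
t 13.19 tcp [0.4742 0.2807 0.0506] gap 0.999 ff 0.0 F [-0.3  0.9  0. ]
(array([0.41563019, 0.25123993]), np.float64(0.3231024006796342), [([0.4139, 0.2339], np.float64(0.544)), ([0.4161, 0.2556], np.float64(0.063))])
(array([ 0.54198081, -0.38484432]), np.float64(0.06410109823870344), [([0.542, -0.385], np.float64(0.053)), ([0.5425, -0.3843], np.float64(0.074))])
t 14.94 tcp [0.5936 0.1817 0.2591] gap 1.002 ff 0.0 F [0.3 1.3 0.9]
```

View pics/bp.png

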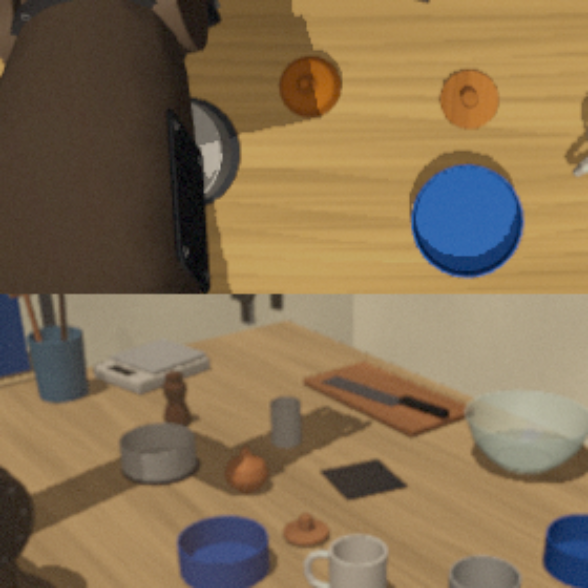

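The bowl stands on the trivet about 2 mm off centre (side view, crop (158,452)), upright and released. Next is the pot.

```bash
python3 - <<'E'
from h import *
a=25; p=off((.542,-.385),.0445,a)
goto(V(p,.22),rot(a))
b=fit([camera('top'),camera('side')],'wide_bowl',.416,.2556,.005); print(b)
print(servo_line(V(p,.068),v=.13,stop_force=8)); stat()
close_gripper(80); stat()
servo_line(V(p,.09),v=.06); wait(.2); stat()
snap('side','p_s.png')
i=cv2.imread('pics/p_s.png')[150:330,220:480]; cv2.imwrite('pics/p_s.png',cv2.resize(i,None,fx=2.8,fy=2.8))
E
```

```text
(array([0.41640931, 0.25596908]), np.float64(0.06534748074281693), [([0.4164, 0.2527], np.float64(0.075)), ([0.4163, 0.256], np.float64(0.055))])
False
t 18.33 tcp [ 0.5827 -0.3664  0.0689] gap 1.0 ff 0.0 F [-0.5 -0.3  0.3]
t 19.07 tcp [ 0.5823 -0.3663  0.0682] gap 0.021 ff 75.6 F [ 0.4 -0.1  2.5]
t 19.79 tcp [ 0.5822 -0.3661  0.0897] gap 0.019 ff 75.4 F [ 1.4 -0.8 -1.5]
```

View pics/p_s.png

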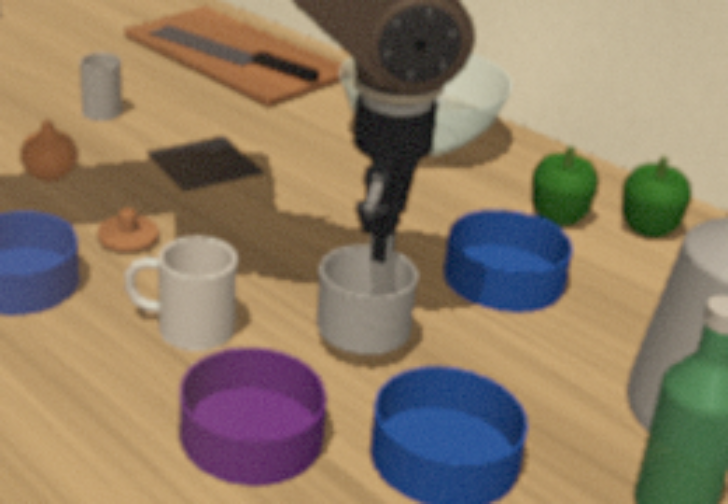

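The pot is held level. I'll place it in the bowl, then move on to grip the beaker across its top.

```bash
python3 - <<'E'
from h import *
a=25; p0=get_tcp_pos(); q=off((.4165,.2548),.0445,a)
servo_line(V(p0,.22),v=.2)
servo_line(V(q,.22),v=.25)
servo_line(V(q,.10),v=.12); wait(.2)
print(servo_line(V(q,.076),v=.025,stop_force=5)); stat()
ungrasp(); stat()
servo_line(V(q,.22),v=.2)
K=(.650,.2085); ab=-20
goto(V(K,.22),rot(ab)); print(np.round(get_joints()))
cs=[snap('top','pp_t.png'),snap('side','pp_s.png')]
M=mask(cs[0],'')
i=[cv2.imread('pics/pp_t.png')[180:320,60:340],cv2.imread('pics/pp_s.png')[120:260,120:400]]
cv2.imwrite('pics/pp.png',cv2.resize(np.vstack(i),None,fx=2.1,fy=2.1))
stat()
E
```

```text
True
t 25.6 tcp [0.4569 0.2736 0.0771] gap 0.021 ff 76.2 F [0.7 0.5 3.7]
t 26.37 tcp [0.4564 0.2734 0.0767] gap 0.999 ff 0.0 F [-0.4  0.6  1. ]
[12. 35. 82.  0. 63. 32.]
t 28.17 tcp [0.6488 0.2094 0.2199] gap 1.001 ff 0.0 F [ 0.4 -0.6  1.2]
```

View pics/pp.png

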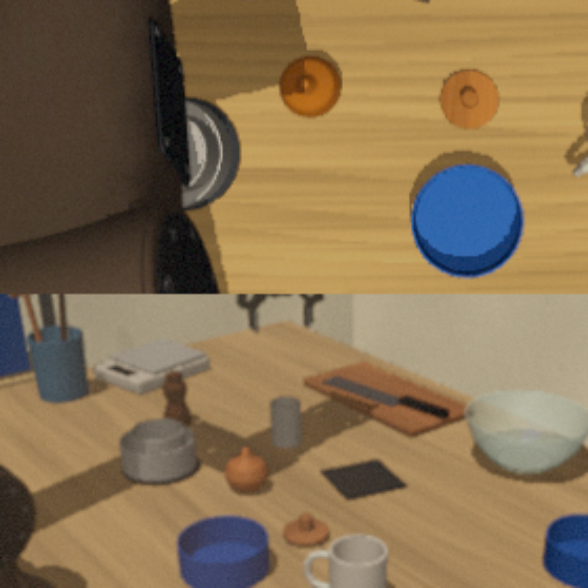

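The pot stands nested and level in the bowl (crop (160,447)). Now the beaker.

```bash
python3 - <<'E'
from h import *
K=(.650,.2085)
print(servo_line(V(K,.080),v=.13,stop_force=8)); 
close_gripper(50); wait(.1); stat()
servo_line(V(K,.10),v=.06); wait(.2); stat()
cs=[camera('top'),snap('side','k_s.png')]
print(fit(cs[1:],'beaker',*K,.02))
i=cv2.imread('pics/k_s.png')[90:250,150:390]; cv2.imwrite('pics/k_s.png',cv2.resize(i,None,fx=3,fy=3))
E
```

```text
False
t 29.9 tcp [0.6503 0.2086 0.0812] gap 0.635 ff 51.2 F [-1.2 -0.3  7.3]
t 30.58 tcp [0.6498 0.2085 0.0996] gap 0.635 ff 52.8 F [-0.  -0.5 -0.2]
(array([0.64574108, 0.20615101]), np.float64(0.22608347423689598), [([0.6457, 0.2062], np.float64(0.226))])
```

View pics/k_s.png

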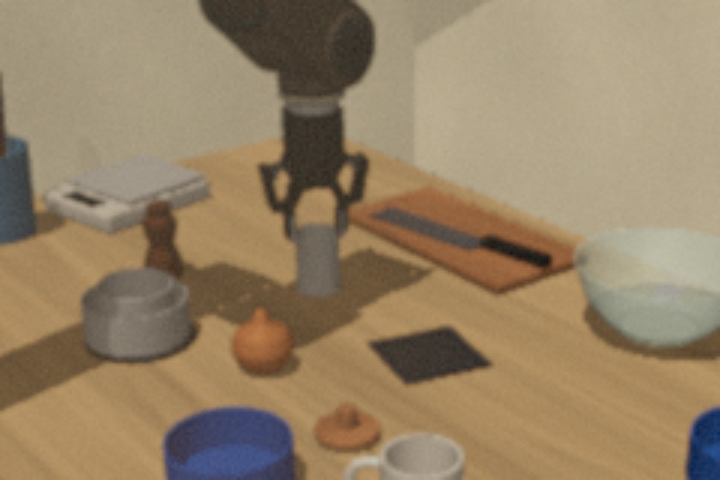

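The beaker is held upright (crop (318,260)). I'll lower it into the pot.

```bash
python3 - <<'E'
from h import *
p0=get_tcp_pos(); q=(.4165,.2548)
servo_line(V(p0,.25),v=.2)
servo_line(V(q,.25),v=.25)
servo_line(V(q,.115),v=.12); wait(.2)
print(servo_line(V(q,.091),v=.025,stop_force=4)); stat()
ungrasp(); stat()
servo_line(V(q,.25),v=.2)
L=(.4782,-.0851)
goto(V(L,.22),rot(-20)); print(np.round(get_joints()))
cs=[snap('top','kp_t.png'),snap('side','kp_s.png')]
print(fit(cs,'wide_bowl',.4165,.255,.005)[2])
i=[cv2.imread('pics/kp_t.png')[200:300,90:330],cv2.imread('pics/kp_s.png')[150:250,120:360]]
cv2.imwrite('pics/kp.png',cv2.resize(np.vstack(i),None,fx=3,fy=3,interpolation=cv2.INTER_CUBIC))
stat()
E
```

```text
True
t 34.93 tcp [0.4165 0.2547 0.0942] gap 0.638 ff 53.5 F [-1.  -0.6  6. ]
t 35.35 tcp [0.4162 0.2546 0.0939] gap 1.0 ff 0.0 F [-0.  -0.5  0.1]
[-18.  19. 110.   0.  50.   2.]
[([0.4161, 0.2533], np.float64(0.074)), ([0.4177, 0.2604], np.float64(0.127))]
t 37.69 tcp [ 0.4783 -0.0841  0.22  ] gap 1.001 ff 0.0 F [-1.  -0.2 -0.7]
```

View pics/kp.png

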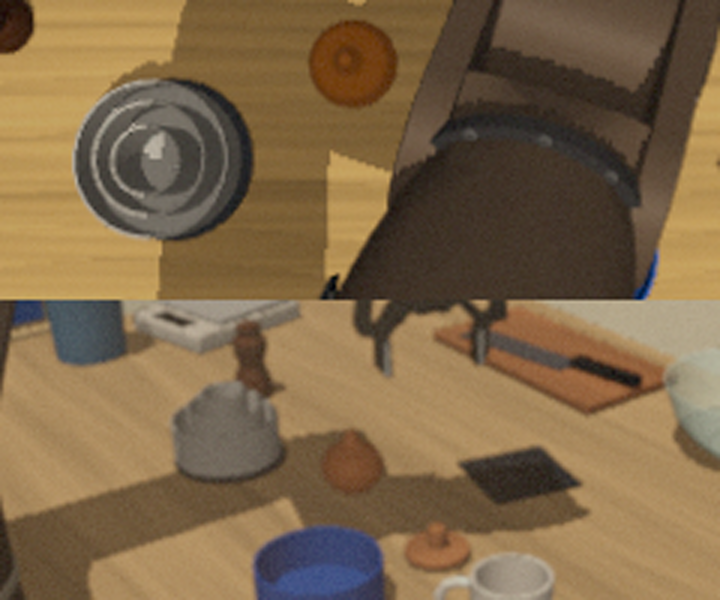

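All three are nested: in the top crop the rings are concentric at (162,158). Now the lid.

```bash
python3 - <<'E'
from h import *
L=(.4782,-.0851); q=(.4163,.2547)
print(servo_line(V(L,.035),v=.12,stop_force=8)); stat()
close_gripper(40); wait(.1); stat()
servo_line(V(L,.06),v=.06); wait(.2); stat()
print(fit([camera('side')],'lid',*L,.025)[:2])
servo_line(V(L,.24),v=.2)
servo_line(V(q,.24),v=.25)
servo_line(V(q,.145),v=.12); wait(.2); stat()
snap('side','l_s.png')
i=cv2.imread('pics/l_s.png')[110:250,120:330]; cv2.imwrite('pics/l_s.png',cv2.resize(i,None,fx=3.5,fy=3.5,interpolation=cv2.INTER_CUBIC))
E
```

```text
False
t 39.38 tcp [ 0.4784 -0.0852  0.0355] gap 1.002 ff 0.0 F [-0.4 -0.2 -0.3]
t 40.11 tcp [ 0.4783 -0.0851  0.0352] gap 0.22 ff 39.0 F [-0.   0.8  5.5]
t 40.88 tcp [ 0.4781 -0.0851  0.0597] gap 0.216 ff 39.0 F [ 0.2 -0.3 -0.2]
(array([ 0.4759506 , -0.08770574]), np.float64(0.4328543251620175))
t 44.65 tcp [0.4165 0.2548 0.1456] gap 0.216 ff 39.1 F [ 0.5  0.2 -1.1]
```

View pics/l_s.png

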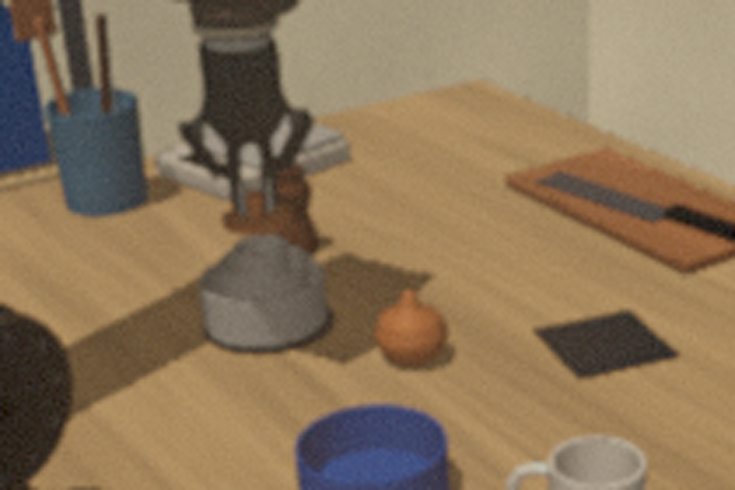

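The lid is level over the beaker, but the beaker's rim looks a little to the right of it, around (268,245) against (258,218). I'll check with an overlay before lowering.

```bash
python3 - <<'E'
from h import *
c=camera('side'); S=5; x0,y0=160,140
i=cv2.resize(c['color'][y0:y0+90,x0:x0+90,::-1],None,fx=S,fy=S,interpolation=cv2.INTER_CUBIC)
i=cv2.convertScaleAbs(i,alpha=1.5)
j=i.copy()
def ring(r,x,y,z,col):
    P=np.c_[x+r*np.cos(T),y+r*np.sin(T),0*T+z]; q=(proj(c,P)-[x0,y0]+.5)*S
    cv2.polylines(j,[q.astype(np.int32)],True,col,1,cv2.LINE_AA)
x,y=.4163,.2547
ring(.028,x,y,.091,(0,0,255)); ring(.046,x,y,.073,(0,255,0)); ring(.064,x,y,.055,(255,100,0))
z=.1456-.0352
for h in(.006,.014): ring(.035,.4165,.2548,z+h,(0,255,255))
out=np.hstack([i,j]); cv2.imwrite('pics/ov.png',cv2.resize(out,(800,400)))
E
```

```text
(no output)
```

View pics/ov.png

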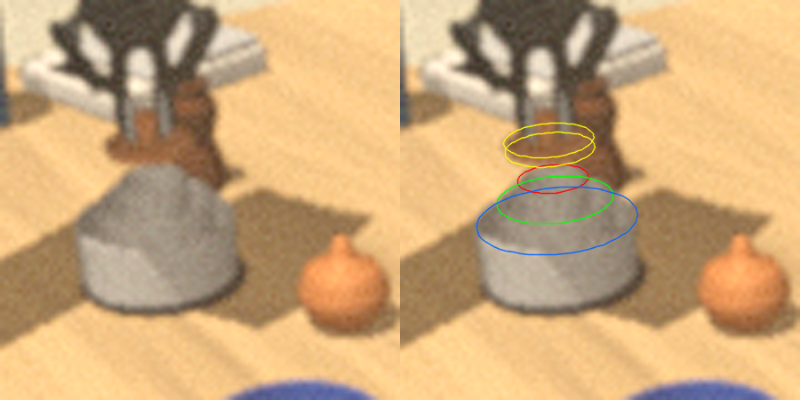

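```bash
python3 - <<'E'
from h import *
c=camera('top'); S=8; im=cv2.imread('pics/kp_t.png')
x,y=.4163,.2547
(u,v),=proj(c,[x,y,.08]); x0,y0=int(u)-25,int(v)-25
i=cv2.convertScaleAbs(cv2.resize(im[y0:y0+50,x0:x0+50],None,fx=S,fy=S,interpolation=cv2.INTER_CUBIC),alpha=1.4)
def ring(j,r,x,y,z,col):
    P=np.c_[x+r*np.cos(T),y+r*np.sin(T),0*T+z]; q=(proj(c,P)-[x0,y0]+.5)*S
    cv2.polylines(j,[q.astype(np.int32)],True,col,1,cv2.LINE_AA)
j=i.copy()
ring(j,.028,x,y,.091,(0,0,255)); ring(j,.046,x,y,.073,(0,255,0)); ring(j,.064,x,y,.055,(255,100,0))
cv2.imwrite('pics/ov2.png',np.hstack([i,j]))
print(proj(c,[[x,y,.091],[x+.01,y,.091],[x,y+.01,.091]]))
E
```

```text
[[136.95279786 252.59059885]
 [137.00153693 248.27697933]
 [132.75633664 252.61079333]]
```

View pics/ov2.png

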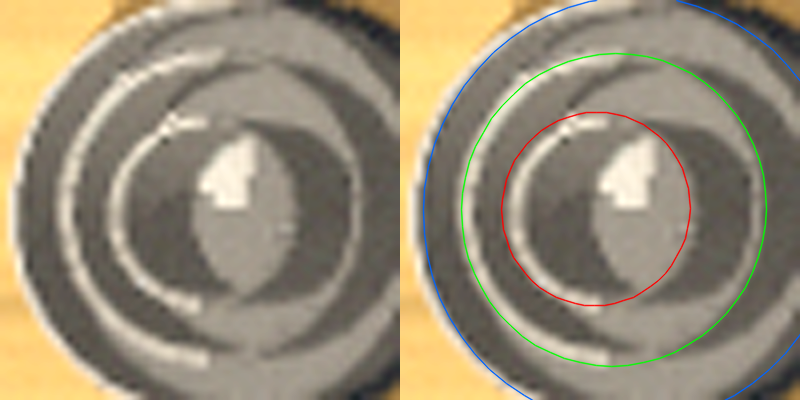

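The top overlay puts the beaker rim at about (208,213) in the crop, 1–2 mm toward −y of the model. That matches the side view, so I'll shift the lid 2.5 mm in −y and seat it.

```bash
python3 - <<'E'
from h import *
q=(.4168,.2522)
servo_line(V(q,.140),v=.05); wait(.2)
print(servo_line(V(q,.1185),v=.02,stop_force=3)); stat()
ungrasp(); stat()
servo_line(V(q,.26),v=.2)
goto([.60,-.1,.3],rot(-20)); wait(.3)
cs=[snap('top','f_t.png'),snap('side','f_s.png')]
i=[cv2.imread('pics/f_t.png')[200:290,90:210],cv2.imread('pics/f_s.png')[140:230,150:270]]
cv2.imwrite('pics/f.png',cv2.resize(np.hstack(i),None,fx=3.3,fy=3.3,interpolation=cv2.INTER_CUBIC))
for k,r in zip(cs,(fit([c],'lid',.4168,.2522,.085) for c in cs)): print(r[:2])
stat()
E
```

```text
True
t 46.17 tcp [0.4168 0.2522 0.1202] gap 0.216 ff 39.6 F [-0.8  0.3  5.5]
t 46.83 tcp [0.4165 0.2521 0.1198] gap 0.997 ff 0.0 F [-0.2 -0.5 -0. ]
(array([0.41570608, 0.25115444]), np.float64(0.8783289264939186))
(array([0.42306051, 0.25734163]), np.float64(0.5198941057385346))
t 49.57 tcp [ 0.6    -0.0996  0.3001] gap 1.0 ff 0.0 F [-0.3  0.1 -0.5]
```

View pics/f.png

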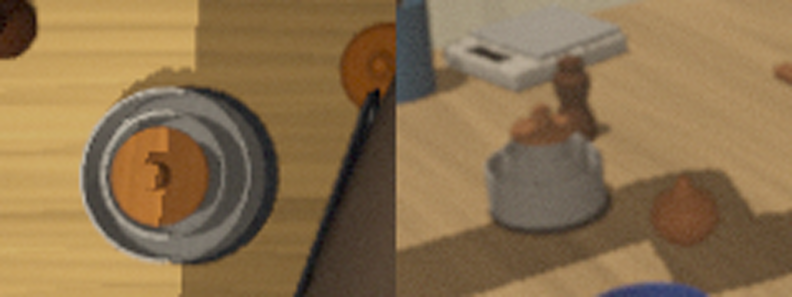

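Contact came at a lid height of 85 mm, exactly the seated height. The lid looks level and centred (top crop (160,175)), and the mill and onion are untouched. I'm handing in the job.

```bash
python3 -c "
from workcell import *
print(finish_job())"
```

```text
the job is handed in; nothing more can be done
None
```

I packed the set on the round trivet in the order asked (bowl, pot, beaker, then the lid seated on the beaker) and handed the job in at about 50 s; no verdict came back.

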